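# Roof out of the case and onto the model

### The job

Push the lid of the grey case up and over until it stays open by itself, then lift the model's roof out of the case and set it down gently on the walls of the house, squarely and centred so that it overhangs evenly all round. Leave the lid open, and do not disturb the other things on the table, in the case or on the model.

Things in the scene. Friction and masses are not known exactly. Their poses are not given: they have to be found in the camera images.
- case: Grey plastic case, fixed. Origin: centre of its underside; x from front (tab) to hinge, y along the front, z up. Outside 160 (x) by 196 (y) mm; rim of the lower half 70 mm above the table, walls 5 mm, inner floor 25 mm up. A low divider (top 45 mm up, at y = -25 mm) parts it: the roof lies in the wide compartment (centre y = +35 mm), a spare block in the narrow one.
- lid (a joint): The case's lid, rad: 0 shut, 2.0 open at its stop. Hinge line along the case's y at case x = +80, z = 70 mm (rim height). Shell 16 mm deep, 160 mm from hinge to front, about 0.2 kg, almost free hinge, no catch to undo: let go below about 1.47 rad it falls shut, beyond it falls open to the stop.
- lid_tab (a point): Middle of the front edge of the lid's thumb tab, at its underside. The tab is a plate 6 mm thick and 90 mm wide that stands out 30 mm in front of the case, 70 mm above the table when shut, with free space below it. The point lies 190 mm from the hinge line and turns with the lid.
- roof_mid (a point): The model's roof, card, loose, 0.06 to 0.13 kg: slab 120 (own x) by 84 (y) mm, 5 mm thick, with a raised clerestory box 80 (x) by 26 (y) mm, 34 mm high, centred on it (39 mm high in all); grip it by this box, across the 26 mm. The point is its centre, 19.5 mm above its underside; z up.
- wall_top (a point): Centre of the model house, level with the tops of its four walls, 75 mm above the table. The open-topped wooden walls measure 96 (own x) by 60 (y) mm outside, 4 mm thick, 50 mm high. The roof lies flat on them, its long side along the house's long side (x), either way round, overhanging 12 mm all round.
- house: White base of the model with the house on it, fixed: 200 (x) by 160 (y) mm, 25 mm thick. Origin: centre of its underside. The house's centre is at x = -20, y = +15 mm; thin model trees near the corners are no taller than the walls.
- spare_block: Bystander, loose, not to be disturbed: plain wooden block, 50 x 40 x 30 mm, lying in the narrow compartment of the case. Origin: centre of its underside.
- annex: Bystander, loose, not to be disturbed: wooden block, 36 x 44 x 24 mm, standing loose on the model's white base beside the house. Origin: centre of its underside.
- tape: Bystander, loose, not to be disturbed: roll of tape lying flat, 90 mm across, 22 mm high, between case and model. Origin: centre of its underside.
- scale_rule: Bystander, loose, not to be disturbed: three-edged aluminium scale rule, 160 mm long, about 25 mm high, lying on the table along its own x. Origin: centre of its underside.
- mug: Bystander, loose, not to be disturbed: white mug, 80 mm across, 92 mm high, handle at +y, at the far side of the table. Origin: centre of its underside.
- pencil_pot: Bystander, loose, not to be disturbed: dark metal pot of pencils, 76 mm across, 165 mm high with the pencils, at the far side of the table. Origin: centre of its underside.
- glue: Bystander, loose, not to be disturbed: white bottle of glue, 54 mm across, 135 mm high, at the left. Origin: centre of its underside.
- vault: Bystander, loose, not to be disturbed: arched piece of card, 140 mm long (own x), 94 mm wide, 47 mm high, at the right. Origin: centre of its underside.

How it is judged:
By the outcome, as a careful person would: the job done as asked, in the order asked, and still so for the second after the job is handed in, with the robot touching nothing.
It also fails if it takes over 62 s, if anything falls off the work surface, if the arm or the gripper's body presses on something with over 40 N, if the wrist force passes 120 N, or if a joint passes its speed limit or range.

### The arm

A 6-joint arm with a two-finger parallel gripper is mounted at the origin on the work surface. World frame = base frame: x ahead of the robot, y to its left, z up, the work surface at z = 0. Lengths are in m, angles in rad, forces in N, time in s.
With the tool pointing down it reaches from about 0.3 to 0.875 m from the base axis. Payload 6.4 kg.
Tool frame: the origin (TCP) lies at the very end of the fingers, on their centre line; the grasp point (between the pads) lies 19 mm behind it; z points along the fingers, y is the line along which they close (so a half turn about z gives the same grasp; the last joint's range is limited). The gripper opens to 85 mm and grips with 20 to 120 N. Pads are 22 mm wide; open, the fingers measure 114 mm over their backs; the gripper's body (76 mm by 85 mm) begins 54 mm behind the grasp point. The pads swing forward as they close: fully open they stand 13 mm farther back than shut.
Start: joints at [0.949, 0.181, 1.607, -0, 1.354, -0.206], TCP at [0.232, 0.526, 0.231] pointing down, gripper open.
Joint ranges: [-2.99, 2.99], [-0.89, 2.07], [0.3, 2.58], [-1.14, 4.28], [0, 2.63], [-3.12, 3.12]. Speed limits (rad/s): [2.57, 2.57, 3.01, 3.14, 3.14, 3.14].

### API

Orientations are given as a unit quaternion [w, x, y, z].
In Python, from bench import telemetry, camera, ctrl, spotter gives the robot as it stands.
- The arm moves only by the tool send_rows, never from a script. Its argument "series" is a list of rows, each a list of 3 entries, a list of its own where there are three numbers: the turn, a rotation vector about the world's x, y, z in degrees, then the shift along the world's x, y, z in mm, then the closure, from -1 (fully open) to 1 (shut), so that 0 is half open. In form: [[[rx, ry, rz], [dx, dy, dz], gripper], ...]. A call has 1 to 10 rows; each row is the pose to reach, as a shift and turn from the pose commanded when the call began; what a row does not reach only later rows make up. A row lasts 1/8 s, in which the tool goes at most 62.5 mm and 10.7 degrees, less where a joint would pass 70% of its speed; a pose out of reach is approached as far as the arm can. A call with a gripper value outside its range is refused whole. The fingers move at their own pace and stop on an object; the grip force is fixed at half the most. Time passes only in rows, so rows that repeat a pose let the fingers close. It gives the time, the measured TCP pose, the force, the opening and the grip force at its end, in the units of the state.
- telemetry.get_obs(): the state, without advancing time (a new reading comes with each control period).
- camera(name): name is "scene" or "top" or "wrist"; returns a dict with "pixels" (420x560x3 uint8, red, green, blue), "camera_matrix" (3x3 intrinsics, pixels), "xyz" and "orientation" of the camera in the world. Camera axes: x right, y up, looking along -z (the intrinsics and any distortion apply to the point x, -y, -z); pixel columns grow to the right and rows downward; lengths in m; the calibration is good to about 2 mm. A picture is of the moment at which its call begins. There is no depth.
- ctrl.hand_in(): hands the job in; it is judged then, once.
Trained networks look in the newest picture that a camera, given by its name, has taken for a name from the list of things; names that differ only in an ending like _2 or _b are one class to them, and where a whole thing is asked for, a point or a joint stands for the part that bears it (a point fixed in the world has none). Each returns a list of dicts, best first, with "conf" (0 to 1); they miss things now and then, are a little off and sometimes report something else, mostly with a low value. They report only what shows in the picture. A call takes as long as a camera call.
- spotter.boxes_of(thing, camera): "xyz" ([x, y, z] in m, in world coordinates, good to about 4 mm: the middle of the surface that is visible of it).
- spotter.landmark_of(thing, camera): "xyz" ([x, y, z] in m, in world coordinates, good to about 4 mm: a listed point, or the origin of a listed thing).
The state is a dict: "time_s": time; "q": joint angles; "dq": joint speeds; "joint_efforts": joint torques, N m; "eef_pos": TCP position; "eef_rot": TCP orientation; "wrist_force": force on the tool from outside, world axes, zero at the start; "torque": the same for the moment, N m; "opening": opening from 0.0 (shut) to 1.0 (fully open); "grasp_force": force on a finger pad.
Only numpy, scipy, OpenCV 4.12 (cv2) and the standard library are available. Lean on these libraries where they do the work, as an engineer would, in place of code of your own. Each camera call takes 0.05 s, during which the arm holds its last target. There are 200 camera calls.

## Working session

There is one attempt and no reset: what is moved stays moved. The work goes in short steps, Python scripts to look and compute and a tool call to move; the robot and the scene stay as the last step left them, time stands still between calls to the robot, and variables do not carry over. Pictures are saved under pics/ and viewed, at most 12 in all, crops included, and the job is handed in when it is done.

Besides the shell and the picture viewer there is one more tool, called in YAML: its name, and indented under it one key for each argument. send_rows: Moves the arm, as the interface text tells. Its arguments: {"type":"object","properties":{"series":{"type":"array","items":{"type":"array"}}},"required":["series"]}

```bash
mkdir -p pics; python3 - <<'E'
from bench import telemetry, camera, ctrl, spotter
import cv2,numpy as np
o=telemetry.get_obs(); print(o['time_s'],o['eef_pos'],o['eef_rot'],o['opening'])
for c in ['scene','top']:
    d=camera(c); cv2.imwrite(f'pics/{c}0.png',d['pixels'][:,:,::-1]); print(c,d['xyz'],d['orientation'],d['camera_matrix'], [k for k in d])
    for t in ['case','lid_tab','roof_mid','wall_top','house','annex','tape','scale_rule','mug','pencil_pot','glue','vault']:
        print(t,[(np.round(r['xyz'],3).tolist(),round(r['conf'],2)) for r in spotter.landmark_of(t,c)[:2]])
E
```

```text
0.0 [0.2318938  0.5255347  0.23036956] [-3.56454680e-04  2.06402028e-01  9.78466852e-01 -8.33356458e-04] 1.0006697631765678
scene [ 1.19976678 -0.89670066  0.89915334] [0.85268025 0.42659338 0.12496263 0.27447918] [[512.96024268   0.         274.39479854]
 [  0.         512.96024268 211.55711546]
 [  0.           0.           1.        ]] ['pixels', 'camera_matrix', 'xyz', 'orientation']
case [([0.601, 0.206, -0.002], 0.7), ([0.668, -0.242, 0.024], 0.48)]
lid_tab []
roof_mid []
wall_top [([0.57, -0.214, 0.077], 0.92)]
house [([0.588, -0.221, 0.0], 0.89)]
annex [([0.67, -0.243, 0.024], 0.77), ([0.611, 0.472, -0.0], 0.16)]
tape [([0.581, -0.009, 0.003], 0.68), ([0.51, -0.481, -0.0], 0.48)]
scale_rule [([0.413, -0.019, -0.003], 0.69)]
mug [([0.791, -0.061, 0.005], 0.92), ([0.511, -0.481, -0.002], 0.19)]
pencil_pot [([0.785, 0.066, -0.001], 0.64), ([0.615, 0.472, 0.004], 0.51)]
glue [([0.61, 0.471, 0.001], 0.62)]
vault [([0.513, -0.482, 0.0], 0.62)]
top [ 0.38997859 -0.00328017  1.38791629] [ 0.71215376  0.05357657 -0.06263443 -0.6971682 ] [[427.33460048   0.         282.48928585]
 [  0.         427.33460048 211.92400244]
 [  0.           0.           1.        ]] ['pixels', 'camera_matrix', 'xyz', 'orientation']
case [([0.606, 0.208, 0.001], 0.83)]
lid_tab [([0.495, 0.208, 0.07], 0.6)]
roof_mid []
wall_top [([0.564, -0.211, 0.076], 0.73)]
house [([0.588, -0.222, -0.001], 0.75), ([0.412, -0.017, 0.006], 0.41)]
annex [([0.674, -0.245, 0.023], 0.49), ([0.61, 0.469, -0.002], 0.27)]
tape [([0.581, -0.012, 0.0], 0.51)]
scale_rule [([0.414, -0.02, 0.005], 0.7)]
mug [([0.799, -0.068, 0.003], 0.9)]
pencil_pot [([0.779, 0.068, 0.005], 0.91), ([0.602, 0.209, 0.002], 0.17)]
glue [([0.614, 0.47, -0.0], 0.55)]
vault [([0.51, -0.477, -0.004], 0.87), ([0.778, 0.072, 0.005], 0.31)]
```

View pics/scene0.png

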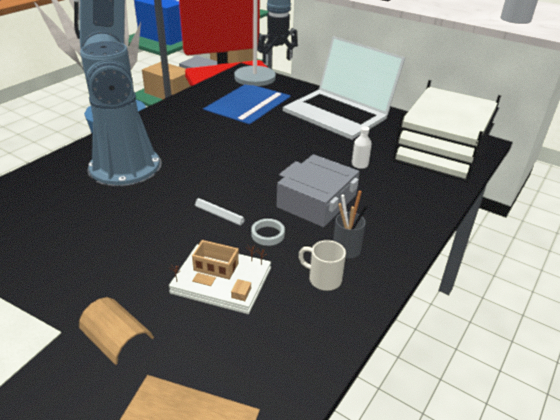

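View pics/top0.png

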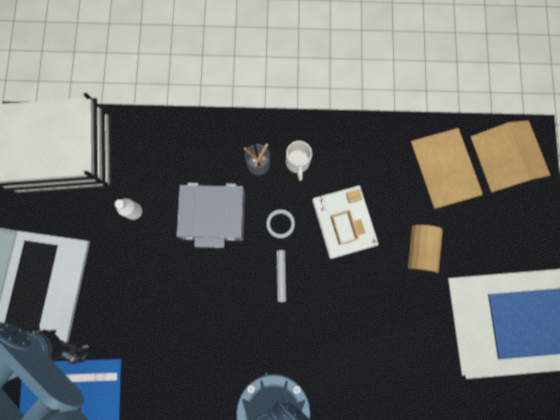

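The views agree with the detections: case at about (210,213) in the top picture with its tab towards the robot, house turned slightly at (345,222), and tape and rule between them. Next I'll measure the yaws.

```bash
cat > h.py <<'E'
import numpy as np,cv2
from scipy.spatial.transform import Rotation as R
from bench import telemetry, camera, ctrl, spotter
def rot(d): w,x,y,z=d['orientation']; return R.from_quat([x,y,z,w]).as_matrix()
def px2w(d,uv,z):
    uv=np.atleast_2d(uv).astype(float); K=d['camera_matrix']
    r=np.c_[(uv[:,0]-K[0,2])/K[0,0],-(uv[:,1]-K[1,2])/K[1,1],-np.ones(len(uv))]@rot(d).T
    o=np.array(d['xyz']); return o+r*((z-o[2])/r[:,2])[:,None]
def w2px(d,p):
    q=(np.atleast_2d(p)-d['xyz'])@rot(d); K=d['camera_matrix']
    return np.c_[K[0,2]+K[0,0]*q[:,0]/-q[:,2],K[1,2]-K[1,1]*q[:,1]/-q[:,2]]
def rect(d,mask,z):
    c=max(cv2.findContours(mask.astype(np.uint8),0,cv2.CHAIN_APPROX_NONE)[0],key=cv2.contourArea)
    w=px2w(d,c[:,0,:],z)[:,:2]; r=cv2.minAreaRect((w*1000).astype(np.float32)); return r
def pose():
    o=telemetry.get_obs(); w,x,y,z=o['eef_rot']; return o,np.array(o['eef_pos']),R.from_quat([x,y,z,w])
def rv(Rt,Rc): return np.round((Rt*Rc.inv()).as_rotvec(degrees=True),2)
E
python3 - <<'E'
from h import *
d=camera('top'); im=d['pixels'].astype(int)
def win(m,c,r):
    k=np.zeros(m.shape,bool); u,v=w2px(d,c)[0].astype(int); k[v-r:v+r,u-r:u+r]=1; return m&k
g=im.min(2)
fill=cv2.morphologyEx(win(g>150,[.588,-.22,.025],52).astype(np.uint8),cv2.MORPH_CLOSE,np.ones((15,15)))
print('base',rect(d,fill,.025))
print('case',rect(d,cv2.morphologyEx(win(g>60,[.605,.207,.086],50).astype(np.uint8),cv2.MORPH_OPEN,np.ones((25,25))),.086))
cv2.imwrite('pics/crop1.png',cv2.resize(im[150:280,160:400].astype(np.uint8)[:,:,::-1],None,fx=3.3,fy=3.3,interpolation=cv2.INTER_CUBIC))
L={}
for i in range(5):
    for c in ['top','scene']:
        camera(c)
        for t in ['wall_top','house','case','annex','lid_tab']:
            for r in spotter.landmark_of(t,c)[:1]:
                if r['conf']>.45: L.setdefault(t,[]).append(r['xyz'])
for t in L: print(t,np.median(L[t],0).round(4),np.std(L[t],0).round(4),len(L[t]))
o,p,Rc=pose()
print(rv(R.from_euler('y',-60,degrees=True)*R.from_matrix(np.array([[-1,0,0],[0,1,0],[0,0,-1.]])),Rc))
E
```

```text
base ((590.8628540039062, -220.47866821289062), (202.53253173828125, 161.998046875), 16.985532760620117)
case ((589.7169799804688, 204.86282348632812), (193.1319580078125, 203.7349090576172), 1.3422168493270874)
wall_top [ 0.5672 -0.2113  0.0744] [0.0012 0.0016 0.0016] 8
house [ 0.5894 -0.2179  0.0008] [0.0015 0.0015 0.0011] 10
case [ 6.044e-01  2.063e-01 -4.000e-04] [0.0014 0.0012 0.0019] 10
annex [ 0.6702 -0.2436  0.0246] [0.0269 0.0694 0.0071] 10
lid_tab [0.4929 0.2071 0.0696] [0.0016 0.001  0.0014] 9
[-12.47 -59.1   21.6 ]
```

View pics/crop1.png

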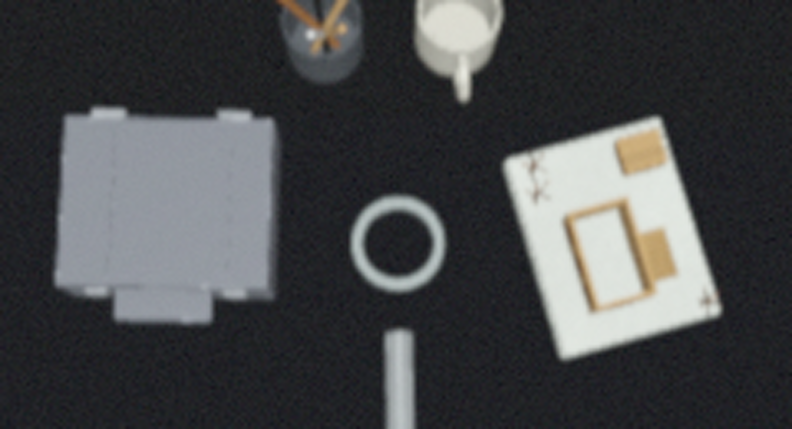

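send_rows:
  series:
    - [[-12.47,-59.1,21.6],[188,-319,-80],1]
    - [[-12.47,-59.1,21.6],[188,-319,-80],1]
    - [[-12.47,-59.1,21.6],[188,-319,-80],1]
    - [[-12.47,-59.1,21.6],[188,-319,-80],1]
    - [[-12.47,-59.1,21.6],[188,-319,-80],1]
    - [[-12.47,-59.1,21.6],[188,-319,-80],1]
    - [[-12.47,-59.1,21.6],[188,-319,-80],1]
    - [[-12.47,-59.1,21.6],[188,-319,-80],1]
    - [[-12.47,-59.1,21.6],[188,-319,-80],1]
    - [[-12.47,-59.1,21.6],[188,-319,-80],1]

```text
time_s: 5.6
eef_pos: [0.4137, 0.1847, 0.1979]
eef_rot: [0.471, -0.008, 0.882, 0.012]
wrist_force: [0.1, 0.9, -0.8]
opening: 0.003
grasp_force: 0.0
```

```bash
python3 - <<'E'
from h import *
o,p,Rc=pose(); print(o['q'],p,Rc.apply([0,0,1]))
print(rv(R.from_euler('y',-60,degrees=True)*R.from_matrix(np.array([[-1,0,0],[0,1,0],[0,0,-1.]])),Rc),(np.array([.42,.207,.12])-p)*1000)
E
```

```text
[ 0.32855735 -0.51053383  2.57763174 -1.13723975  0.2676004  -0.26408473] [0.41371146 0.18465164 0.19794693] [ 0.83005099  0.02946168 -0.55690876]
[-0.76 -3.86 -1.52] [  6.28854406  22.34835885 -77.94692875]
```

```bash
cat > ik.py <<'E'
from h import *
def ik(p,d,h=.191,a2=.475,a3=.488,t=.32,L=.118):
    W=np.array(p)-t*np.array(d); rho=np.hypot(W[0],W[1])
    j1=np.arctan2(W[1],W[0])-np.arcsin(L/rho); f=np.sqrt(rho**2-L**2); z=W[2]-h
    D2=f*f+z*z; c=(D2-a2*a2-a3*a3)/(2*a2*a3)
    if abs(c)>1: return None
    q3=np.arccos(c); q2=np.arctan2(f,z)-np.arctan2(a3*np.sin(q3),a2+a3*c)
    Rb=R.from_euler('z',j1)*R.from_euler('y',q2+q3); v=Rb.inv().apply(d)
    q5=np.arccos(v[2]); q4=np.arctan2(v[1],v[0])
    return np.round([j1,q2,q3,q4,q5],2)
if __name__=='__main__':
    for yaw in [0,22,45]:
      for pit in [30,45,60,75]:
        a,b=np.radians([yaw,pit]); d=[np.cos(b)*np.cos(a),np.cos(b)*np.sin(a),-np.sin(b)]
        print(yaw,pit,[ik(p,d) for p in ([.42,.2,.12],[.51,.207,.035],[.58,.207,.18],[.7,.207,.24])])
    print(ik([.4137,.1847,.198],[.83,.0295,-.557]))
E
python3 ik.py
```

```text
0 30 [array([ 0.45, -0.2 ,  2.65, -2.22,  0.49]), array([ 0.34,  0.25,  2.53, -2.69,  0.71]), array([ 0.27, -0.03,  2.34, -2.24,  0.3 ]), array([ 0.2 ,  0.1 ,  2.05, -1.79,  0.18])]
0 45 [array([ 0.36, -0.28,  2.52, -1.04,  0.3 ]), array([ 0.29,  0.11,  2.42, -2.23,  0.26]), array([ 0.24, -0.04,  2.18, -0.62,  0.29]), array([ 0.18,  0.12,  1.87, -0.33,  0.4 ])]
0 60 [array([ 0.29, -0.23,  2.36, -0.28,  0.53]), array([ 0.24,  0.11,  2.27, -0.44,  0.28]), array([ 0.2 ,  0.03,  1.99, -0.17,  0.62]), array([ 0.16,  0.21,  1.65, -0.12,  0.77])]
0 75 [array([ 0.23, -0.12,  2.19, -0.08,  0.82]), array([ 0.2 ,  0.18,  2.09, -0.09,  0.62]), array([ 0.17,  0.15,  1.79, -0.05,  0.95]), array([ 0.14,  0.34,  1.41, -0.04,  1.13])]
22 30 [array([-0.14, -0.44,  2.78,  1.94,  0.48]), array([-0.06,  0.19,  2.62,  2.57,  0.76]), array([-0.05, -0.1 ,  2.4 ,  1.96,  0.4 ]), array([-0.03,  0.06,  2.08,  1.6 ,  0.36])]
22 45 [array([-0.01, -0.41,  2.6 ,  0.92,  0.35]), array([0.01, 0.06, 2.49, 2.1 , 0.3 ]), array([ 0.01, -0.09,  2.22,  0.8 ,  0.37]), array([0.01, 0.09, 1.89, 0.6 , 0.48])]
22 60 [array([ 0
[... 373 characters left out ...]
), array([-0.35,  0.25,  2.53,  1.78,  0.93]), array([-0.28,  0.01,  2.3 ,  1.45,  0.87]), array([-0.21,  0.16,  1.97,  1.34,  0.85])]
45 45 [array([-0.31, -0.33,  2.55,  1.04,  0.82]), array([-0.21,  0.12,  2.42,  1.43,  0.64]), array([-0.17, -0.02,  2.15,  0.99,  0.77]), array([-0.13,  0.17,  1.81,  0.86,  0.83])]
45 60 [array([-0.1 , -0.26,  2.37,  0.59,  0.77]), array([-0.06,  0.11,  2.27,  0.8 ,  0.55]), array([-0.05,  0.04,  1.97,  0.53,  0.83]), array([-0.04,  0.24,  1.61,  0.46,  0.97])]
45 75 [array([ 0.06, -0.12,  2.19,  0.22,  0.89]), array([0.07, 0.18, 2.09, 0.27, 0.69]), array([0.06, 0.15, 1.78, 0.2 , 1.02]), array([0.05, 0.36, 1.39, 0.19, 1.2 ])]
[ 0.33 -0.52  2.57 -1.1   0.27]
```

```bash
cat >> ik.py <<'E'
def dirn(yaw,pit):
    a,b=np.radians([yaw,pit]); return np.array([np.cos(b)*np.cos(a),np.cos(b)*np.sin(a),-np.sin(b)])
def ori(yaw,pit): return R.from_euler('z',yaw,degrees=True)*R.from_euler('y',pit-90,degrees=True)*R.from_matrix(np.diag([-1,1,-1.]))
E
python3 - <<'E'
from ik import *
o,p,Rc=pose()
d=dirn(10,57); print(ori(10,57).apply([0,0,1])-d)
print(rv(ori(10,57),Rc),(np.array([.45,.2,.12])-p)*1000)
print(ik([.45,.2,.12],d),ik([.45,.207,.026],d),ik([.505,.207,.026],d))
H=np.array([.6845,.07]); b=np.radians(57); u=np.array([np.cos(b),-np.sin(b)]);n=np.array([np.sin(b),np.cos(b)])
p0=np.array([.505,.026])
for th in [0,10,20,30,40,50,60,70,80,90,100,107]:
    t=np.radians(th); s=.032-.007*min(th/40,1)
    E=H+.19*np.array([-np.cos(t),np.sin(t)])
    C=E+s*u if th<=57 else H+.165*np.array([-np.cos(t),np.sin(t)])
    T=C-.011*n; print(th,T.round(3),((T-p0)*1000).round(0),ik([T[0],.207,T[1]],d))
E
```

```text
[ 2.22044605e-16  1.38777878e-17 -1.11022302e-16]
[-3.11 22.98  8.55] [ 36.28854406  15.34835885 -77.94692875]
[ 0.18 -0.22  2.37 -0.    0.42] [ 0.2  -0.02  2.45 -0.11  0.13] [0.17 0.08 2.35 0.02 0.13]
0 [0.503 0.037] [-2. 11.] [0.17 0.06 2.34 0.01 0.17]
10 [0.505 0.072] [-0. 46.] [ 0.17 -0.01  2.31  0.01  0.26]
20 [0.512 0.105] [ 7. 79.] [ 0.17 -0.05  2.27  0.01  0.35]
30 [0.525 0.137] [ 20. 111.] [ 0.16 -0.08  2.21  0.02  0.43]
40 [0.543 0.165] [ 38. 139.] [ 0.15 -0.07  2.14  0.02  0.5 ]
50 [0.567 0.189] [ 62. 163.] [ 0.14 -0.05  2.06  0.03  0.55]
60 [0.593 0.207] [ 88. 181.] [ 0.14 -0.02  1.99  0.04  0.59]
70 [0.619 0.219] [114. 193.] [0.13 0.03 1.92 0.04 0.62]
80 [0.647 0.227] [142. 201.] [0.12 0.07 1.85 0.05 0.64]
90 [0.675 0.229] [170. 203.] [0.11 0.13 1.79 0.05 0.65]
100 [0.704 0.227] [199. 201.] [0.11 0.19 1.72 0.06 0.66]
107 [0.724 0.222] [219. 196.] [0.1  0.23 1.68 0.06 0.66]
```

send_rows:
  series:
    - [[-3.1,23,8.5],[36,15,-78],1]
    - [[-3.1,23,8.5],[36,15,-78],1]
    - [[-3.1,23,8.5],[36,15,-78],1]
    - [[-3.1,23,8.5],[36,15,-78],1]
    - [[-3.1,23,8.5],[36,15,-78],1]
    - [[-3.1,23,8.5],[36,15,-78],1]

```text
time_s: 6.35
eef_pos: [0.4507, 0.1997, 0.1206]
eef_rot: [0.283, -0.083, 0.955, 0.025]
wrist_force: [0.7, 0.9, 0.4]
opening: 0.001
grasp_force: 0.0
```

```bash
python3 - <<'E'
from ik import *
o,p,Rc=pose()
print(o['q'].round(2),p.round(4),rv(ori(10,57),Rc),(np.array([.45,.207,.026])-p)*1000)
E
```

```text
[ 0.18 -0.17  2.33 -0.01  0.4  -1.56] [0.4507 0.1997 0.1206] [-0.01  0.03  0.12] [ -0.68558062   7.25150551 -94.6038888 ]
```

send_rows:
  series:
    - [[0,0,0],[-1,7,-45],1]
    - [[0,0,0],[-1,7,-94],1]
    - [[0,0,0],[-1,7,-95],1]
    - [[0,0,0],[20,7,-95],1]
    - [[0,0,0],[38,7,-95],1]
    - [[0,0,0],[54,7,-95],1]
    - [[0,0,0],[54,7,-95],1]
    - [[0,0,0],[54,7,-95],1]

```text
time_s: 7.35
eef_pos: [0.5047, 0.2064, 0.0283]
eef_rot: [0.285, -0.082, 0.955, 0.025]
wrist_force: [-4.4, 1.1, 1.7]
opening: -0.0
grasp_force: 0.0
```

send_rows:
  series:
    - [[0,0,0],[-2,0,11],1]
    - [[0,0,0],[-1,0,30],1]
    - [[0,0,0],[0,0,46],1]
    - [[0,0,0],[3,0,63],1]
    - [[0,0,0],[7,0,79],1]
    - [[0,0,0],[13,0,96],1]
    - [[0,0,0],[20,0,111],1]
    - [[0,0,0],[29,0,126],1]
    - [[0,0,0],[38,0,139],1]
    - [[0,0,0],[38,0,139],1]

```text
time_s: 8.6
eef_pos: [0.5447, 0.2059, 0.1682]
eef_rot: [0.286, -0.082, 0.954, 0.024]
wrist_force: [-1.8, 0.8, -1.0]
opening: -0.003
grasp_force: 0.4
```

```bash
python3 - <<'E'
from ik import *
d=camera('scene'); cv2.imwrite('pics/s2.png',cv2.resize(d['pixels'][60:310,150:450,::-1],None,fx=2,fy=2))
E
```

```text
(no output)
```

View pics/s2.png

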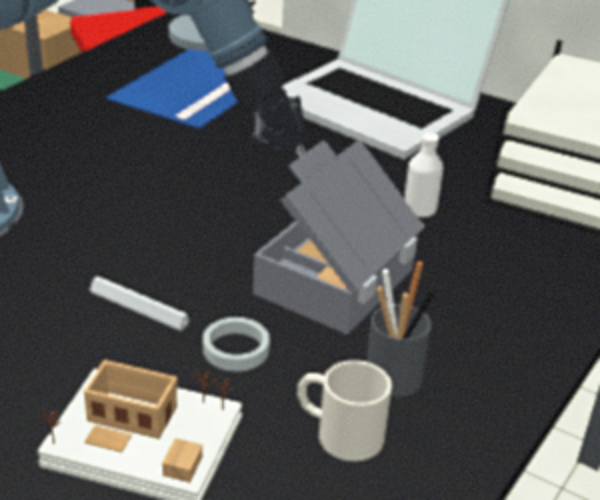

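The lid stands about 40° open, resting on the fingers at (300,155). I'll carry on over the top.

send_rows:
  series:
    - [[0,0,0],[11,0,12],1]
    - [[0,0,0],[24,0,24],1]
    - [[0,0,0],[37,0,34],1]
    - [[0,0,0],[50,0,42],1]
    - [[0,0,0],[63,0,49],1]
    - [[0,0,0],[76,0,54],1]
    - [[0,0,0],[90,0,58],1]
    - [[0,0,0],[104,0,62],1]
    - [[0,0,0],[115,0,63],1]
    - [[0,0,0],[126,0,64],1]

```text
time_s: 9.9
eef_pos: [0.6697, 0.2056, 0.2293]
eef_rot: [0.284, -0.082, 0.955, 0.024]
wrist_force: [-0.7, -0.1, 0.3]
opening: -0.001
grasp_force: 0.0
```

send_rows:
  series:
    - [[0,0,0],[10,0,0],1]
    - [[0,0,0],[20,0,-1],1]
    - [[0,0,0],[30,0,-2],1]
    - [[0,0,0],[40,0,-3],1]
    - [[0,0,0],[48,0,-4],1]
    - [[0,0,0],[48,0,-4],1]
    - [[0,0,0],[0,0,10],-1]
    - [[0,0,0],[-50,0,30],-1]
    - [[0,0,0],[-110,0,60],-1]
    - [[0,0,0],[-160,0,80],-1]

```text
time_s: 11.15
eef_pos: [0.5073, 0.2056, 0.3106]
eef_rot: [0.285, -0.082, 0.955, 0.024]
wrist_force: [-0.2, 0.4, 1.0]
opening: 0.846
grasp_force: 0.0
```

```bash
python3 - <<'E'
from ik import *
for c in ['scene','top']:
    d=camera(c); cv2.imwrite(f'pics/{c}3.png',d['pixels'][:,:,::-1])
    print(c,[(r['xyz'],r['conf']) for r in spotter.landmark_of('roof_mid',c)+spotter.landmark_of('lid_tab',c)])
cv2.imwrite('pics/t3.png',cv2.resize(d['pixels'][150:280,160:400,::-1],None,fx=3.3,fy=3.3,interpolation=cv2.INTER_CUBIC))
E
```

```text
scene [([0.5946, 0.2456, 0.0434], 0.63), ([0.6116, 0.4696, -0.0007], 0.43), ([0.7639, 0.2123, 0.2405], 0.9)]
top [([0.5979, 0.2429, 0.0444], 0.75), ([0.7624, 0.2087, 0.2426], 0.22), ([0.7609, 0.2072, 0.2451], 0.97)]
```

View pics/t3.png

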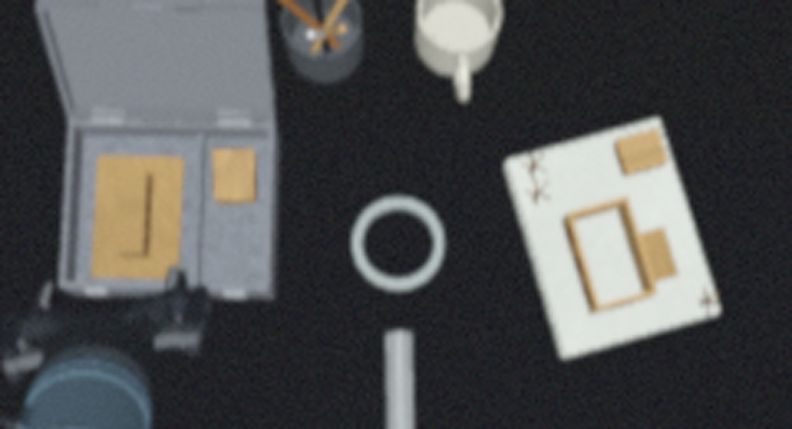

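The lid is at its stop (tab x 0.762, z 0.243). The roof slab spans about (95–182, 155–277) in the crop, with the block beside it. Next I'll go above the roof with the tool down and the fingers part-open.

```bash
python3 - <<'E'
from ik import *
o,p,Rc=pose()
print(rv(ori(1,90),Rc),(np.array([.597,.244,.22])-p)*1000, ik([.597,.244,.22],[0,0,-1]),ik([.597,.244,.036],[0,0,-1]))
E
```

```text
[-3.1  33.02 -8.57] [ 87.62020121  38.42075336 -89.06581496] [0.2  0.34 1.44 0.   1.37] [ 0.2   0.48  1.65 -0.    1.02]
```

send_rows:
  series:
    - [[-3.1,33,-8.6],[60,38,-30],-0.1]
    - [[-3.1,33,-8.6],[88,38,-60],-0.1]
    - [[-3.1,33,-8.6],[88,38,-89],-0.1]
    - [[-3.1,33,-8.6],[88,38,-89],-0.1]
    - [[-3.1,33,-8.6],[88,38,-89],-0.1]
    - [[-3.1,33,-8.6],[88,38,-89],-0.1]
    - [[-3.1,33,-8.6],[88,38,-89],-0.1]
    - [[-3.1,33,-8.6],[88,38,-89],-0.1]

```text
time_s: 12.45
eef_pos: [0.5968, 0.2438, 0.2216]
eef_rot: [0.001, -0.009, 1.0, 0.0]
wrist_force: [-0.3, -0.9, -0.7]
opening: 0.551
grasp_force: 0.0
```

```bash
python3 - <<'E'
from ik import *
o,p,Rc=pose(); print(o['time_s'],p,o['opening'],rv(ori(1,90),Rc),o['wrist_force'])
d=camera('wrist'); cv2.imwrite('pics/w4.png',d['pixels'][:,:,::-1]); print(d['xyz'])
print([(r['xyz'],r['conf']) for r in spotter.landmark_of('roof_mid','wrist')])
hsv=cv2.cvtColor(d['pixels'],cv2.COLOR_RGB2HSV); m=cv2.inRange(hsv,(8,60,90),(25,255,255))
for c in cv2.findContours(m,0,cv2.CHAIN_APPROX_NONE)[0]:
    if cv2.contourArea(c)>800:
        print(cv2.contourArea(c),cv2.boundingRect(c),cv2.minAreaRect((px2w(d,c[:,0,:],.030)[:,:2]*1000).astype(np.float32)))
E
```

```text
12.45 [0.59682384 0.24383562 0.2216217 ] 0.5505747233948731 [-0.02  0.16  0.  ] [-0.28693822 -0.88395577 -0.68510548]
[0.52606857 0.24265206 0.36352472]
[([0.5992, 0.2436, 0.0421], 0.75), ([0.6042, 0.2096, 0.0005], 0.53)]
1711.0 (179, 199, 43, 48) ((643.3162231445312, 145.47903442382812), (59.272830963134766, 48.2398681640625), 3.8335165977478027)
7010.0 (246, 135, 75, 102) ((598.3232421875, 243.67498779296875), (83.59678649902344, 119.36066436767578), 89.99032592773438)
```

View pics/w4.png

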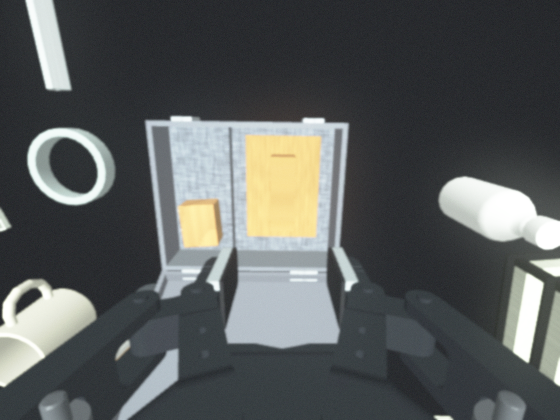

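The wrist view shows the roof centred between the fingers (slab 246–321 × 135–237). It fits as 83.6 × 119.4 mm at (0.598, 0.244) with no yaw, which matches the given size.

send_rows:
  series:
    - [[0,0,-1],[1,0,-40],-0.1]
    - [[0,0,-1],[1,0,-80],-0.1]
    - [[0,0,-1],[1,0,-115],-0.1]
    - [[0,0,-1],[1,0,-145],-0.1]
    - [[0,0,-1],[1,0,-165],-0.1]
    - [[0,0,-1],[1,0,-176],-0.1]
    - [[0,0,-1],[1,0,-183],-0.1]
    - [[0,0,-1],[1,0,-183],-0.1]
    - [[0,0,-1],[1,0,-183],-0.1]

```text
time_s: 13.68
eef_pos: [0.5988, 0.2438, 0.0385]
eef_rot: [0.001, 0.0, 1.0, 0.0]
wrist_force: [0.5, -0.1, 0.3]
opening: 0.552
grasp_force: 0.0
```

send_rows:
  series:
    - [[0,0,0],[0,0,0],1]
    - [[0,0,0],[0,0,0],1]
    - [[0,0,0],[0,0,0],1]
    - [[0,0,0],[0,0,0],1]
    - [[0,0,0],[0,0,0],1]
    - [[0,0,0],[0,0,0],1]
    - [[0,0,0],[0,0,0],1]

```text
time_s: 14.55
eef_pos: [0.5988, 0.2439, 0.0385]
eef_rot: [0.001, 0.0, 1.0, 0.0]
wrist_force: [-0.4, 0.5, 6.5]
opening: 0.291
grasp_force: 60.5
```

send_rows:
  series:
    - [[0,0,0],[0,0,5],1]
    - [[0,0,0],[0,0,15],1]
    - [[0,0,0],[0,0,35],1]
    - [[0,0,0],[0,0,65],1]
    - [[0,0,0],[0,0,100],1]
    - [[0,0,0],[0,0,135],1]
    - [[0,0,0],[0,0,160],1]
    - [[0,0,0],[0,0,170],1]
    - [[0,0,0],[0,0,170],1]

```text
time_s: 15.68
eef_pos: [0.5983, 0.2437, 0.2085]
eef_rot: [0.001, 0.0, 1.0, 0.0]
wrist_force: [0.5, 0.0, -1.5]
opening: 0.291
grasp_force: 59.8
```

```bash
python3 - <<'E'
from ik import *
o,p,Rc=pose(); print(o['time_s'],p,o['opening'],o['grasp_force'],rv(ori(0,90),Rc),o['wrist_force'],o['torque'],o['q'].round(2))
d=camera('top'); print([(r['xyz'],r['conf']) for r in spotter.landmark_of('roof_mid','top')[:2]])
d=camera('wrist'); cv2.imwrite('pics/w5.png',d['pixels'][:,:,::-1]); print([(r['xyz'],r['conf']) for r in spotter.landmark_of('roof_mid','wrist')[:2]])
E
```

```text
15.675 [0.59834008 0.24373485 0.20853262] 0.2907670005292223 59.8106324672699 [-0.01  0.14  0.03] [ 0.54071673  0.04427005 -1.49297343] [ 0.01254047 -0.01553575  0.00850156] [ 0.2   0.35  1.44 -0.    1.35 -1.37]
[([0.5973, 0.2412, 0.2176], 0.74)]
[([0.5973, 0.2428, 0.2099], 0.68)]
```

View pics/w5.png

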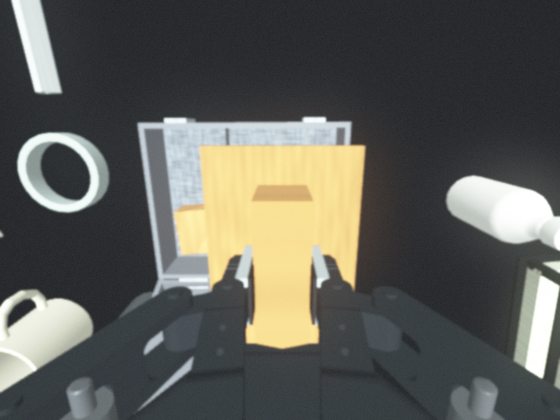

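```bash
python3 - <<'E'
from ik import *
d=camera('wrist'); hsv=cv2.cvtColor(d['pixels'],cv2.COLOR_RGB2HSV); m=cv2.inRange(hsv,(8,60,90),(25,255,255))
m[195:,:206]=0 if False else m[195:,:206]
z=.200
# edges by rows/cols
top=[]; L=[];Rr=[]
for u in range(212,356,4): top.append((u,np.argmax(m[:,u]>0)-.5))
for v in range(152,195,3):
    c=np.where(m[v]>0)[0]; L.append((c.min()-.5,v)); Rr.append((c.max()+.5,v))
for n,e in [('front',top),('L',L),('R',Rr)]:
    w=px2w(d,np.array(e),z); a=np.polyfit(w[:,1],w[:,0],1) if n=='front' else np.polyfit(w[:,0],w[:,1],1)
    print(n,w.mean(0).round(4),np.median(w,0).round(4),'slope deg',np.degrees(np.arctan(a[0])).round(2))
o,p,Rc=pose(); yaw=17
# house yaw refined: wall rim in top image
print(p, rv(ori(17,90),Rc),(np.array([.5672,-.2118,.2085])-p)*1000,ik([.567,-.212,.21],[0,0,-1]))
E
```

```text
front [0.5368 0.2435 0.2   ] [0.5369 0.2435 0.2   ] slope deg -0.21
L [0.5507 0.2023 0.2   ] [0.5506 0.2023 0.2   ] slope deg -0.06
R [0.5508 0.2854 0.2   ] [0.5507 0.2854 0.2   ] slope deg -0.21
[0.59734225 0.24348682 0.2059941 ] [ 0.05 -0.09 17.03] [ -30.14225129 -455.28682009    2.50589894] [-0.55  0.26  1.56  0.    1.32]
```

send_rows:
  series:
    - [[0,0,1],[-1,-20,0],1]
    - [[0,0,3],[-4,-65,0],1]
    - [[0,0,5],[-8,-120,0],1]
    - [[0,0,7],[-12,-180,0],1]
    - [[0,0,9],[-16,-240,0],1]
    - [[0,0,11],[-20,-300,0],1]
    - [[0,0,13],[-24,-355,0],1]
    - [[0,0,15],[-27,-405,0],1]
    - [[0,0,16],[-29,-440,0],1]
    - [[0,0,17],[-30,-455,0],1]

```text
time_s: 17.18
eef_pos: [0.5673, -0.2136, 0.2066]
eef_rot: [-0.0, -0.147, 0.989, 0.0]
wrist_force: [-0.1, -0.6, -0.9]
opening: 0.297
grasp_force: 59.8
```

send_rows:
  series:
    - [[0,0,0],[0,0,0],1]
    - [[0,0,0],[0,0,0],1]
    - [[0,0,0],[0,0,0],1]
    - [[0,0,0],[0,0,0],1]

```text
time_s: 17.68
eef_pos: [0.5682, -0.2105, 0.2076]
eef_rot: [0.0, -0.148, 0.989, 0.0]
wrist_force: [1.0, 0.7, -1.0]
opening: 0.293
grasp_force: 59.8
```

```bash
python3 - <<'E'
from ik import *
o,p,Rc=pose(); print(o['time_s'],p,o['opening'],o['grasp_force'],rv(ori(17,90),Rc))
d=camera('wrist'); cv2.imwrite('pics/w6.png',d['pixels'][:,:,::-1]); np.save('w6.npy',d,allow_pickle=True)
for t in ['wall_top','house']: print(t,[(r['xyz'],r['conf']) for r in spotter.landmark_of(t,'wrist')[:2]])
# lid hist: wall corners of base predicted
c=R.from_euler('z',17,degrees=True)
for n,o_,dx,dy,z in [('base',[.5908,-.2205],.1,.08,.025),('wall',[.5672,-.2118],.048,.03,.075)]:
    P=np.array([[sx*dx,sy*dy,0] for sx in(-1,1) for sy in (-1,1)]); print(n,w2px(d,c.apply(P)+[*o_,z]).round(0).tolist())
E
```

```text
17.675 [ 0.56824884 -0.21050035  0.20761923] 0.2927219130206975 59.758002161979675 [-0.01  0.05 -0.03]
wall_top []
house []
base [[191.0, 114.0], [342.0, 114.0], [205.0, 282.0], [333.0, 282.0]]
wall [[249.0, 148.0], [314.0, 148.0], [252.0, 244.0], [311.0, 244.0]]
```

View pics/w6.png

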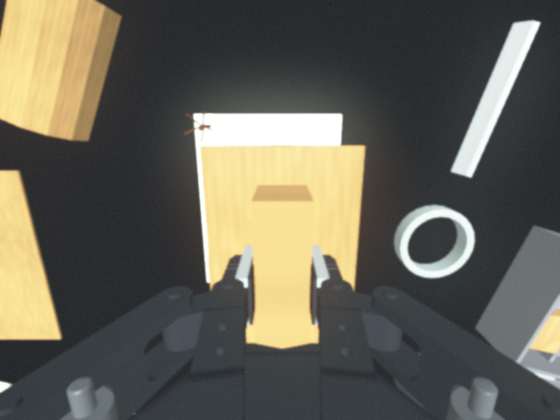

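```bash
python3 - <<'E'
from ik import *
d=np.load('w6.npy',allow_pickle=True).item(); im=d['pixels'].astype(float); g=im[:,:,2]  # blue: white vs tan/black
def cross(line,rev=False):
    idx=np.arange(len(line)); 
    if rev: line=line[::-1]
    k=np.argmax(line>120); f=k-1+(120-line[k-1])/(line[k]-line[k-1]); return len(line)-1-f if rev else f
Rz=R.from_euler('z',-17,degrees=True)
A=lambda uv,z: Rz.apply(px2w(d,uv,z))
F=A([(u,80+cross(g[80:140,u])) for u in range(230,335,5)],.025)
Rt=A([(300+cross(g[v,300:380],True),v) for v in range(118,143,3)],.025)
L=A([(170+cross(g[v,170:215]),v) for v in list(range(150,270,6))],.025)
# black base background left; slab edges
hsv=cv2.cvtColor(d['pixels'],cv2.COLOR_RGB2HSV); m=cv2.inRange(hsv,(8,60,90),(25,255,255)); z=.1995
SF=A([(u,130+np.argmax(m[130:,u]>0)-.5) for u in range(212,356,4)],z)
SL=A([(190+np.argmax(m[v,190:]>0)-.5,v) for v in range(155,230,4)],z)
SR=A([(np.where(m[v,:400]>0)[0].max()+.5,v) for v in range(155,230,4)],z)
for n,e,i in [('F',F,0),('R',Rt,1),('L',L,1),('SF',SF,0),('SL',SL,1),('SR',SR,1)]:
    a=np.polyfit(e[:,1-i],e[:,i],1); print(n,np.median(e[:,i]).round(4),np.degrees(np.arctan(a[0])).round(2))
base=np.array([np.median(F[:,0])+.1,(np.median(L[:,1])+np.median(Rt[:,1]))/2,0]); slab=np.array([np.median(SF[:,0])+.06,(np.median(SL[:,1])+np.median(SR[:,1]))/2,0])
print('base',Rz.inv().apply(base),'wall',Rz.inv().apply(base+[-.02,.015,0]),'slab',Rz.inv().apply(slab),'tcp',pose()[1])
print('move',Rz.inv().apply(base+[-.02,.015,0]-slab)*1000)
t=cv2.imread('pics/top0.png')
dt=camera('top'); hs=cv2.cvtColor(t,cv2.COLOR_BGR2HSV); mm=cv2.inRange(hs,(5,60,60),(28,255,255))
P=Rz.inv().apply([[sx*.048,sy*.03,0] for sx in(-1,1) for sy in(-1,1)])+[.5665,-.2105,.075]; print(w2px(dt,P).round(1).tolist())
c=w2px(dt,[.5665,-.2105,.075])[0].astype(int); cr=t[c[1]-30:c[1]+30,c[0]-40:c[0]+40]
big=cv2.resize(cr,None,fx=10,fy=10,interpolation=cv2.INTER_CUBIC)
q=((w2px(dt,P[[0,1,3,2]])-(c-[40,30])+.5)*10).astype(np.int32); cv2.polylines(big,[q],True,(255,0,0),1); cv2.imwrite('pics/wall.png',big)
E
```

```text
F 0.3991 -0.01
R -0.3031 0.06
L -0.4632 -0.06
SF 0.4217 -0.66
SL -0.4087 -0.14
SR -0.3249 0.11
base [ 0.58928899 -0.2204931   0.        ] wall [ 0.56577732 -0.21199596  0.        ] slab [ 0.56785309 -0.20993891  0.        ] tcp [ 0.56818489 -0.21090811  0.20763386]
move [-2.07577079 -2.05705107  0.        ]
[[358.1, 238.8], [339.6, 244.0], [348.9, 209.3], [330.5, 214.4]]
```

View pics/wall.png

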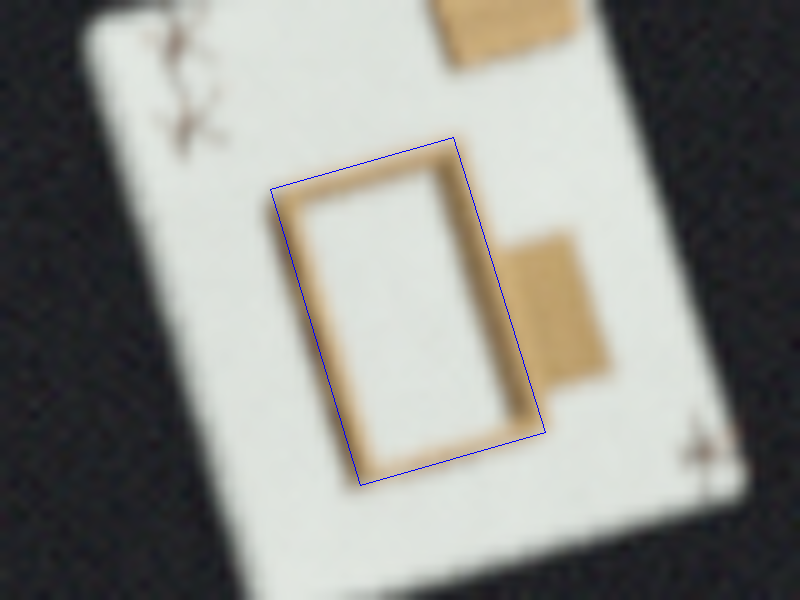

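The wrist view gives the base at 160.1 mm wide and the wall centre at (0.566, -0.212). The outline drawn on the top picture agrees to about 1 mm, so the roof needs a shift of about (-2, -2) mm before lowering.

send_rows:
  series:
    - [[0,0,0.2],[-2,-2,-30],1]
    - [[0,0,0.2],[-2,-2,-60],1]
    - [[0,0,0.2],[-2,-2,-85],1]
    - [[0,0,0.2],[-2,-2,-102],1]
    - [[0,0,0.2],[-2,-2,-110],1]
    - [[0,0,0.2],[-2,-2,-113],1]
    - [[0,0,0.2],[-2,-2,-113],1]
    - [[0,0,0.2],[-2,-2,-113],1]
    - [[0,0,0.2],[-2,-2,-113],1]

```text
time_s: 19.0
eef_pos: [0.5664, -0.2135, 0.0952]
eef_rot: [0.001, -0.149, 0.989, -0.0]
wrist_force: [0.6, -0.9, -1.7]
opening: 0.297
grasp_force: 59.8
```

send_rows:
  series:
    - [[0,0,0],[0,0,-1],1]
    - [[0,0,0],[0,0,-2],1]
    - [[0,0,0],[0,0,-3],1]
    - [[0,0,0],[0,0,-3],1]
    - [[0,0,0],[0,0,-3],1]

```text
time_s: 19.62
eef_pos: [0.5661, -0.2133, 0.0915]
eef_rot: [0.0, -0.149, 0.989, 0.0]
wrist_force: [0.3, 0.6, -0.6]
opening: 0.291
grasp_force: 59.8
```

send_rows:
  series:
    - [[0,0,0],[0,1,-0.5],1]
    - [[0,0,0],[0,1,-1],1]
    - [[0,0,0],[0,1,-1.5],1]
    - [[0,0,0],[0,1,-2],1]
    - [[0,0,0],[0,1,-2],1]
    - [[0,0,0],[0,1,-2],1]

```text
time_s: 20.38
eef_pos: [0.5661, -0.2123, 0.0895]
eef_rot: [0.0, -0.149, 0.989, 0.0]
wrist_force: [-0.2, 0.1, -1.1]
opening: 0.294
grasp_force: 59.8
```

send_rows:
  series:
    - [[0,0,0],[0,0,-0.5],1]
    - [[0,0,0],[0,0,-1],1]
    - [[0,0,0],[0,0,-1],1]
    - [[0,0,0],[0,0,-1],1]

```text
time_s: 20.88
eef_pos: [0.5661, -0.2123, 0.0886]
eef_rot: [0.0, -0.149, 0.989, 0.0]
wrist_force: [-0.2, 0.0, -0.4]
opening: 0.294
grasp_force: 59.8
```

send_rows:
  series:
    - [[0,0,0],[0,0,-0.5],1]
    - [[0,0,0],[0,0,-1],1]
    - [[0,0,0],[0,0,-1],1]
    - [[0,0,0],[0,0,-1],1]

```text
time_s: 21.38
eef_pos: [0.5661, -0.2124, 0.0885]
eef_rot: [0.0, -0.149, 0.989, -0.0]
wrist_force: [-4.8, 1.5, 7.2]
opening: 0.294
grasp_force: 60.8
```

Contact came at the expected height, so I'll release and back off upwards.

send_rows:
  series:
    - [[0,0,0],[0,0,0.5],0.35]
    - [[0,0,0],[0,0,0.5],0.2]
    - [[0,0,0],[0,0,0.5],0]
    - [[0,0,0],[0,0,0.5],-0.1]
    - [[0,0,0],[0,0,0.5],-0.1]
    - [[0,0,0],[0,0,10],-0.1]
    - [[0,0,0],[0,0,30],-0.1]
    - [[0,0,0],[0,0,65],-0.1]
    - [[0,0,0],[0,0,110],-0.1]
    - [[0,0,0],[0,0,150],-0.1]

```text
time_s: 22.62
eef_pos: [0.5665, -0.2126, 0.2412]
eef_rot: [0.001, -0.149, 0.989, -0.001]
wrist_force: [0.9, -0.5, 0.1]
opening: 0.552
grasp_force: 0.0
```

send_rows:
  series:
    - [[0,0,0],[-50,30,20],-0.1]
    - [[0,0,0],[-100,60,20],-0.1]
    - [[0,0,0],[-150,90,20],-0.1]
    - [[0,0,0],[-190,120,20],-0.1]
    - [[0,0,0],[-190,120,20],-0.1]
    - [[0,0,0],[-190,120,20],-0.1]

```text
time_s: 23.38
eef_pos: [0.3769, -0.0929, 0.2592]
eef_rot: [0.002, -0.149, 0.989, -0.001]
wrist_force: [1.1, -0.3, 0.4]
opening: 0.548
grasp_force: 0.0
```

```bash
python3 - <<'E'
from ik import *
d=camera('scene'); s=d['pixels'].copy(); ds=d
print([(r['xyz'],r['conf']) for r in spotter.landmark_of('roof_mid','scene')[:1]])
d=camera('top'); t=d['pixels'].copy()
for n in ['roof_mid','lid_tab','tape','mug','pencil_pot','glue','vault','spare_block','annex','scale_rule']: print(n,[(r['xyz'].round(3) if hasattr(r['xyz'],'round') else r['xyz'],round(r['conf'],2)) for r in spotter.landmark_of(n,'top')[:1]])
hs=cv2.cvtColor(t,cv2.COLOR_RGB2HSV); m=cv2.inRange(hs,(5,60,60),(28,255,255))
k=np.zeros_like(m); u,v=w2px(d,[.566,-.212,.08])[0].astype(int); k[v-24:v+24,u-20:u+20]=1; 
for c in cv2.findContours(m*k,0,cv2.CHAIN_APPROX_NONE)[0]:
    if cv2.contourArea(c)>200: print(cv2.minAreaRect((px2w(d,c[:,0,:],.080)[:,:2]*1000).astype(np.float32)))
A=cv2.resize(s[150:320,160:360],(400,340),interpolation=cv2.INTER_CUBIC); B=cv2.resize(t[170:270,300:400],(400,400),interpolation=cv2.INTER_CUBIC)
cv2.imwrite('pics/fin.png',np.hstack([np.vstack([A,np.zeros((60,400,3),np.uint8)]),B])[:,:,::-1]); print(pose()[0]['time_s'])
E
```

```text
[([0.563, -0.2121, 0.092], 0.93)]
roof_mid [([0.5659, -0.216, 0.0979], 0.7)]
lid_tab [([0.763, 0.2087, 0.2435], 0.76)]
tape [([0.5829, -0.0127, 0.0015], 0.62)]
mug [([0.4102, -0.0199, 0.0022], 0.68)]
pencil_pot [([0.7791, 0.0712, 0.0046], 0.65)]
glue [([0.6137, 0.4694, 0.0012], 0.73)]
vault [([0.5106, -0.4774, -0.005], 0.59)]
spare_block [([0.6375, 0.1536, 0.0247], 0.53)]
annex [([0.6704, -0.243, 0.0238], 0.55)]
scale_rule [([0.4119, -0.0182, 0.0013], 0.57)]
((568.1443481445312, -219.02081298828125), (115.96629333496094, 91.3612289428711), 17.413000106811523)
24.025
```

View pics/fin.png

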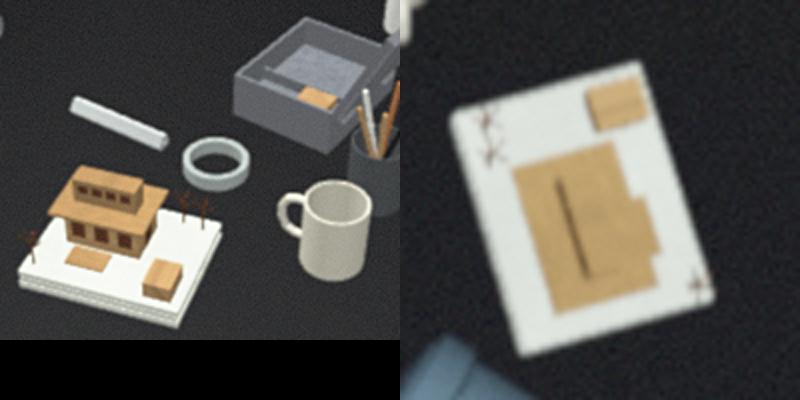

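The roof sits flat on the walls and everything else looks untouched. I'll check the centring from above with the wrist camera.

send_rows:
  series:
    - [[0,0,0],[50,-30,0],-0.1]
    - [[0,0,0],[100,-60,0],-0.1]
    - [[0,0,0],[150,-90,0],-0.1]
    - [[0,0,0],[190,-120,0],-0.1]
    - [[0,0,0],[190,-120,0],-0.1]
    - [[0,0,0],[190,-120,0],-0.1]
    - [[0,0,0],[190,-120,0],-0.1]

```text
time_s: 24.9
eef_pos: [0.5655, -0.2117, 0.258]
eef_rot: [0.001, -0.149, 0.989, -0.0]
wrist_force: [0.2, -0.9, -0.3]
opening: 0.55
grasp_force: 0.0
```

```bash
python3 - <<'E'
from ik import *
d=camera('wrist'); cv2.imwrite('pics/w7.png',d['pixels'][:,:,::-1]); np.save('w7.npy',d,allow_pickle=True); print(pose()[1],d['xyz'])
print([(r['xyz'],r['conf']) for r in spotter.landmark_of('roof_mid','wrist')[:1]])
c=R.from_euler('z',17,degrees=True)
for n,o_,dx,dy,z in [('base',[.5893,-.2205],.1,.08,.025),('slab',[.566,-.212],.06,.042,.080)]:
    P=np.array([[sx*dx,sy*dy,0] for sx in(-1,1) for sy in (-1,1)]); print(n,w2px(d,c.apply(P)+[*o_,z]).round(1).tolist())
E
```

```text
[ 0.5655832  -0.21171146  0.25822537] [ 0.49814833 -0.23238652  0.4000386 ]
[([0.5645, -0.2123, 0.0929], 0.64)]
base [[204.7, 116.1], [335.1, 116.5], [214.6, 264.0], [327.5, 264.4]]
slab [[242.5, 134.8], [321.4, 135.0], [246.0, 239.7], [317.2, 239.9]]
```

View pics/w7.png

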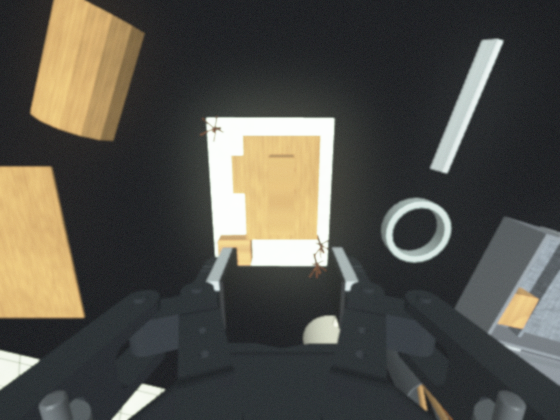

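```bash
python3 - <<'E'
from ik import *
d=np.load('w7.npy',allow_pickle=True).item(); g=d['pixels'].astype(float)[:,:,2]
Rz=R.from_euler('z',-17,degrees=True); A=lambda uv,z: Rz.apply(px2w(d,uv,z))
def edge(line,off):  # strongest gradient, sub-pixel centroid
    q=np.abs(np.diff(line)); k=q.argmax(); s=slice(max(k-2,0),k+3); return off+.5+(q[s]*np.arange(len(q))[s]).sum()/q[s].sum()
H=lambda v,a,b:(edge(g[v,a:b],a),v)
V=lambda u,a,b:(u,edge(g[a:b,u],a))
S={'bL':([H(v,200,224) for v in range(150,225,5)],.025,1),'bR':([H(v,325,342) for v in range(130,225,5)],.025,1),
'bF':([V(u,110,126) for u in range(235,325,5)],.025,0),'bB':([V(u,258,275) for u in range(262,310,4)],.025,0),
'sL':([H(v,238,254) for v in list(range(200,236,3))],.08,1),'sR':([H(v,310,325) for v in range(142,234,4)],.08,1),
'sF':([V(u,126,146) for u in range(250,316,4)],.08,0),'sB':([V(u,232,250) for u in range(262,312,4)],.08,0)}
M={}
for n,(uv,z,i) in S.items():
    e=A(uv,z); a=np.polyfit(e[:,1-i],e[:,i],1); M[n]=np.median(e[:,i])*1000; print(n,M[n].round(1),np.degrees(np.arctan(a[0])).round(2))
b=np.array([M['bF']+M['bB'],M['bL']+M['bR']])/2; s=np.array([M['sF']+M['sB'],M['sL']+M['sR']])/2
print('sizes',M['bB']-M['bF'],M['bR']-M['bL'],M['sB']-M['sF'],M['sR']-M['sL'],'offset in house frame',s-b-[-20,15])
E
```

```text
bL -462.6 -0.1
bR -304.0 -0.05
bF 399.7 0.03
bB 601.3 0.24
sL -410.0 -0.04
sR -327.7 0.14
sF 419.7 -0.17
sB 538.3 -0.28
sizes 201.5856373417742 158.63001339237502 118.54312474734974 82.33890810581391 offset in house frame [-1.52452863 -0.53307339]
```

The roof is about 1 mm off centre and square to within about 0.2°. The lid is open and the arm is clear, so I'll hand in.

```bash
python3 -c "
from bench import ctrl; print(ctrl.hand_in())"
```

```text
the job is handed in; nothing more can be done
None
```

I've handed the job in: the lid stays open at its stop, the roof sits flat on the walls (measured about 1–1.5 mm off centre, square to within 0.3°), and nothing else looks disturbed.

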